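# Square up the tube racks in the bay and cover them

## Task

Slide the three filled tube racks along the desk into the metal corner bay so that they stand side by side as one tight, straight row, the long sides of the racks touching: the row closed up against the short side stop, and every rack's end flush against the long back stop. The racks have no bottoms, so slide them without lifting or tipping. Then pick up the flat grey cover by its handle and lay it gently on top, centred over the row and square to it, with its longer side along the row; leave everything else on the desk where it is.

Things in the scene. Friction and masses are not known exactly. Their poses are not given: they have to be found in the camera images.
- bay: fixed corner bay: two aluminium bars 12 thick, 30 high, and a paper-thin grey mat (no step). Origin at desk level in the inner corner. Long back stop: 200 from the corner along +y, inner face at x = 0. Short side stop: 130 from the corner along -x, inner face at y = 0. Racks stand with their length along the bay's x, the row running along +y from the corner: 120 (x) by 150 (y)
- row_centre (a point): point fixed to the bay at desk level, at the centre of the finished row's footprint (60 from the back stop, 75 from the side stop); axes as the bay
- rack_a: tube rack: white plastic block 120 long (its x axis) x 50 wide (y) x 45 high with ten fixed black-capped tubes in two rows of five, cap tops 66 above the underside; bottomless, so slid, not lifted; 0.25 kg; origin at the centre of the underside. The three racks are identical and may stand in any order
- rack_b: tube rack: white plastic block 120 long (its x axis) x 50 wide (y) x 45 high with ten fixed black-capped tubes in two rows of five, cap tops 66 above the underside; bottomless, so slid, not lifted; 0.25 kg; origin at the centre of the underside. The three racks are identical and may stand in any order
- rack_c: tube rack: white plastic block 120 long (its x axis) x 50 wide (y) x 45 high with ten fixed black-capped tubes in two rows of five, cap tops 66 above the underside; bottomless, so slid, not lifted; 0.25 kg; origin at the centre of the underside. The three racks are identical and may stand in any order
- cover: flat grey cover plate 140 (x) by 170 (y) by 6 thick, underside flat, with a black bar handle over its middle; 0.25 kg; origin at the centre of the underside. On the row its y lies along the bay's y and its underside is 66 above the desk
- handle (a point): middle of the cover's handle bar, 39 above the cover's underside; the bar is 100 long along the cover's x, 14 wide (y), 14 high, 26 clear above the plate
- tape: bystander: blue tape dispenser 70 x 40, 64 high; origin under its centre
- bottle: bystander: white bottle, 72 diameter, 190 high; origin under its centre
- meter: bystander: white hand-held meter 130 (x) x 76 x 36 high; origin under its centre
- jar: bystander: amber jar, 52 diameter, 60 high; origin under its centre
- carton: bystander: paper carton 60 (x) x 90 (y) x 50 high; origin under its centre
- wire_rack: bystander: empty white wire rack 76 (x) x 126 (y), 63 high; origin under its centre

How it is judged:
By the outcome, as a careful person would: the job done as asked, in the order asked, and still so for the second after the job is handed in, with the robot touching nothing.
It also fails if it takes over 72 s, if anything falls off the work surface, if the arm or the gripper's body presses on something with over 40 N, if the wrist force passes 120 N, or if a joint passes its speed limit or range.

## Robot

A 7-joint arm with a two-finger parallel gripper is mounted at the origin on the work surface. World frame = base frame: x ahead of the robot, y to its left, z up, the work surface at z = 0. Lengths are in m, angles in rad, forces in N, time in s.
With the tool pointing down it reaches from about 0.35 to 0.9 m from the base axis. Payload 8.1 kg.
Tool frame: the origin (TCP) lies midway between the tips of the shut fingers; the grasp point (between the pads) lies 19 mm behind it; z points along the fingers, y is the line along which they close (so a half turn about z gives the same grasp; the last joint's range is limited). The gripper opens to 92 mm and grips with 3 to 60 N. Pads are 19 mm wide; open, the fingers measure 130 mm over their backs; the gripper's body (75 mm by 190 mm) begins 47 mm behind the grasp point.
Start: joints at [-1.212, 0.434, 0.025, 1.573, -0.012, 1.134, -0.075], TCP at [0.279, 0.56, 0.227] pointing down, gripper open.
Joint ranges: [-2.62, 2.62], [-0.44, 2.09], [-1.27, 1.32], [0.08, 2.57], [-1.32, 4.46], [0.12, 2], [-2.74, 2.74]. Speed limits (rad/s): [2.22, 2.22, 3.01, 3.01, 3.14, 3.14, 3.14].

## Interface

Orientations are given as a rotation vector (axis times angle).
In Python, from cell import robot, viewer, ticket, nets gives the robot as it stands.
- The arm moves only by the shell command python3 -m handwheel 'ROWS' [FORCE]. ROWS is JSON, a list of rows, each a list of 3 entries, a list of its own where there are three numbers: the shift along the world's x, y, z in cm, then the turn about the world's z in degrees, then the closure, from -1 (fully open) to 1 (shut). A call has 1 to 20 rows; each row is the pose to reach, as a shift and turn from the pose commanded when the call began; what a row does not reach only later rows make up. A row lasts 1/12 s, in which the tool goes at most 41.7 mm and 7.16 degrees, less where a joint would pass 70% of its speed; a pose out of reach is approached as far as the arm can. A call with a gripper value outside its range is refused whole. The fingers move at their own pace and stop on an object; FORCE is the grip in N (left out, the last holds). Time passes only in rows, so rows that repeat a pose let the fingers close. It gives the time, the measured TCP pose, the force, the opening and the grip force at its end, in the units of the state.
- robot.read_state(): the state, without advancing time (a new reading comes with each control period).
- viewer.get_image(name): name is "scene" or "top" or "wrist"; returns the picture (420x560x3 uint8, red, green, blue); there is no depth.
- viewer.camera_info(name): a dict with "camera_matrix" (3x3 intrinsics, pixels), "rvec" (rotation vector, rad) and "tvec" (3), from world to camera coordinates, as OpenCV has them; the wrist camera has in their place "tool_from_camera" (4x4, takes a point from camera to tool coordinates, whose origin is the TCP and whose axes are the flange's). Camera axes: x right, y down, z forward; pixel columns grow to the right and rows downward; lengths in m; the calibration is good to about 2 mm. A picture is of the moment at which its call begins: read the wrist's pose just before it. camera_info takes no time and is no camera call.
- ticket.close_job(): hands the job in; it is judged then, once.
Trained networks look in the newest picture that a camera, given by its name, has taken for a name from the list of things; names that differ only in an ending like _2 or _b are one class to them, and where a whole thing is asked for, a point or a joint stands for the part that bears it (a point fixed in the world has none). Each returns a list of dicts, best first, with "p" (0 to 1); they miss things now and then, are a little off and sometimes report something else, mostly with a low value. They report only what shows in the picture. A call takes as long as a camera call.
- nets.trace(name, camera): "region" (420x560 bool, what is visible of it) and "position" ([column, row] in pixels, amid what is visible of it).
- nets.place_of(name, camera): "position" ([column, row] in pixels: a listed point, or the origin of a listed thing).
The state is a dict: "time": time; "q": joint angles; "dq": joint speeds; "tau": joint torques, N m; "eef_pos": TCP position; "eef_rot": TCP orientation; "force": force on the tool from outside, world axes, zero at the start; "moment": the same for the moment, N m; "finger_gap": opening from 0.0 (shut) to 1.0 (fully open); "finger_force": force on a finger pad.
Only numpy, scipy, OpenCV 4.12 (cv2) and the standard library are available. Lean on these libraries where they do the work, as an engineer would, in place of code of your own. Each camera call takes 0.05 s, during which the arm holds its last target. There are 200 camera calls.

## Working session

There is one attempt and no reset: what is moved stays moved. The work goes in short steps, Python scripts to look and compute and a shell command to move; the robot and the scene stay as the last step left them, time stands still between calls to the robot, and variables do not carry over. Pictures are saved under pics/ and viewed, at most 10 in all, crops included, and the job is handed in when it is done.

```bash
ls; mkdir -p pics
cat > h.py <<'E'
import numpy as np, cv2
from cell import robot, viewer, ticket, nets
def cam(n):
    i=viewer.camera_info(n); K=np.array(i["camera_matrix"],float)
    if "rvec" in i:
        R=cv2.Rodrigues(np.array(i["rvec"],float))[0]; t=np.array(i["tvec"],float).ravel(); return K,R,t
    T=np.array(i["tool_from_camera"]); s=robot.read_state()
    W=np.eye(4); W[:3,:3]=cv2.Rodrigues(np.array(s["eef_rot"],float))[0]; W[:3,3]=s["eef_pos"]
    C=np.linalg.inv(W@T); return K,C[:3,:3],C[:3,3]
def ray(c,px,z):
    K,R,t=c; d=R.T@np.linalg.inv(K)@np.array([px[0],px[1],1.]); o=-R.T@t
    return o+d*(z-o[2])/d[2]
def proj(c,P):
    K,R,t=c; p=(R@np.atleast_2d(P).T).T+t; p=p@K.T; return p[:,:2]/p[:,2:]
def snap(n,f):
    im=viewer.get_image(n); cv2.imwrite(f"pics/{f}.png",im[:,:,::-1]); return im
E
python3 - <<'E'
from h import *
print(robot.read_state())
for n in("top","scene"):
    snap(n,n+"0"); c=cam(n); print(n,-c[1].T@c[2])
    for t in["bay","row_centre","rack_a","cover","handle","tape","bottle","meter","jar","carton","wire_rack"]:
        for d in nets.place_of(t,n)[:4]:
            print(t,round(d["p"],2),np.round(d["position"]),ray(c,d["position"],.039 if t=="handle" else 0)[:2].round(3))
E
```

```text
pics
{'time': 0.0, 'q': array([-1.21163639,  0.43521953,  0.02492504,  1.57410613, -0.0116376 ,
        1.13402906, -0.07509778]), 'dq': array([-0.00065303,  0.00122797,  0.0010909 ,  0.00071108,  0.00035148,
        0.00059469,  0.00078182]), 'tau': array([ 1.15028459e-03, -6.67854238e+01,  9.86187011e-01, -3.14474702e+01,
       -6.02759072e-02,  4.23740828e-02,  1.86851898e-04]), 'eef_pos': array([0.27823224, 0.55905941, 0.22594308]), 'eef_rot': array([-7.18900990e-01, -3.05794383e+00,  2.50249538e-03]), 'force': array([-0.49718219, -1.08042227,  0.65353346]), 'moment': array([-0.01634141, -0.03113692,  0.02008523]), 'finger_force': 0.0, 'finger_gap': 0.9970810021731494}
top [ 0.49989798 -0.05166077  1.20799244]
bay 0.57 [356. 179.] [ 0.65  -0.229]
row_centre 0.87 [328. 201.] [ 0.59  -0.152]
rack_a 0.79 [226. 244.] [0.478 0.128]
rack_a 0.73 [285. 234.] [ 0.504 -0.033]
rack_a 0.71 [227. 184.] [0.644 0.124]
rack_a 0.59 [132. 225.] [0.535 0.387]
cover 0.83 [141. 228.] [0.527 0.363]
cover 0.75 [352. 181.] [ 0.646 -0.217]
handle 0.56 [130. 225.] [0.534 0.378]
tape 0.59 [425. 275.] [ 0.
[... 385 characters left out ...]
33]
wire_rack 0.87 [257. 132.] [0.786 0.04 ]
scene [ 1.23183414 -0.06778896  0.98252926]
bay 0.69 [429. 205.] [0.505 0.397]
bay 0.58 [221. 249.] [ 0.657 -0.207]
row_centre 0.65 [246. 230.] [ 0.594 -0.141]
rack_a 0.75 [338. 199.] [0.484 0.129]
rack_a 0.73 [342. 247.] [0.649 0.124]
rack_a 0.67 [283. 200.] [ 0.489 -0.034]
cover 0.92 [425. 212.] [0.53 0.38]
handle 0.85 [427. 205.] [0.533 0.373]
tape 0.64 [162. 173.] [ 0.383 -0.409]
tape 0.62 [406. 276.] [0.739 0.286]
bottle 0.75 [131. 215.] [ 0.543 -0.471]
meter 0.87 [406. 275.] [0.734 0.287]
jar 0.73 [377. 162.] [0.333 0.268]
carton 0.59 [251. 287.] [ 0.768 -0.119]
wire_rack 0.7 [342. 247.] [0.649 0.125]
wire_rack 0.29 [341. 199.] [0.484 0.137]
```

View pics/top0.png

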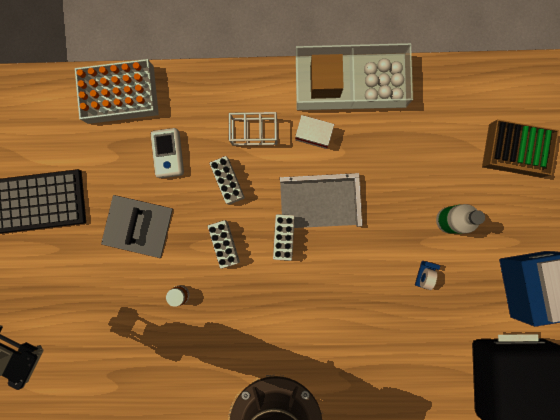

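View pics/scene0.png

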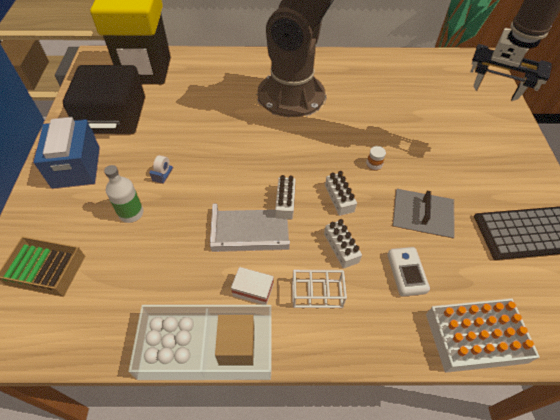

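The top view shows the racks at about (227,180), (223,245) and (284,238), the bay corner near (358,178) and the cover near (137,227). The scene view agrees. Next I'll get yaws and the bay lines.

```bash
cat >> h.py <<'E'
from scipy.optimize import minimize
from scipy.spatial import ConvexHull
def box(x0,x1,y0,y1,z0,z1): return np.array([[x,y,z] for x in(x0,x1) for y in(y0,y1) for z in(z0,z1)])
RACK=np.vstack([box(-.06,.06,-.025,.025,0,.045),box(-.056,.056,-.02,.02,.045,.066)])
COVER=box(-.07,.07,-.085,.085,0,.006)
def place(M,p):
    c,s=np.cos(p[2]),np.sin(p[2]); return M@np.array([[c,s,0],[-s,c,0],[0,0,1]])+[p[0],p[1],0]
def fit(M,obs,p0):
    "obs: [(cam,mask)]; x,y,yaw by silhouette overlap"
    def f(p):
        e=0
        for c,m in obs:
            u=proj(c,place(M,p)); h=u[ConvexHull(u).vertices]
            s=np.zeros((m.shape[0],m.shape[1]),np.uint8)
            cv2.fillPoly(s,[np.round(h*256).astype(np.int32)],255,lineType=cv2.LINE_AA,shift=8)
            e+=np.abs(s/255.-m).sum()/m.sum()
        return e/len(obs)
    best=None
    for a in np.deg2rad(np.arange(-75,90,15)):
        q=[p0[0],p0[1],p0[2]+a]; v=f(q)
        if best is None or v<best[0]: best=(v,q)
    q=np.array(best[1]); r=minimize(f,q,method="Nelder-Mead",options=dict(initial_simplex=[q,q+[.01,0,0],q+[0,.01,0],q+[0,0,.15]],xatol=1e-4,fatol=1e-4,maxiter=300))
    return r.x,r.fun
def near(ds,c,xy,z,tol=.06):
    for d in ds:
        if np.hypot(*(ray(c,d["position"],z)[:2]-xy))<tol: return d["region"].astype(float)
E
python3 - <<'E'
from h import *
C={n:cam(n) for n in("top","scene")}
for n in C: viewer.get_image(n)
R={n:nets.trace("rack_a",n) for n in C}; V={n:nets.trace("cover",n) for n in C}
np.set_printoptions(precision=4,suppress=True)
for nm,M,D,z,P in[("rack",RACK,R,.04,[(.478,.128),(.644,.124),(.489,-.034)]),("cover",COVER,V,.01,[(.53,.37)])]:
  for xy in P:
    ob={n:near(D[n],C[n],xy,z) for n in C}; print(nm,xy,{n:(m is not None and m.sum()) for n,m in ob.items()})
    for k in(["top"],["scene"],["top","scene"]):
      o=[(C[n],ob[n]) for n in k if ob[n] is not None]
      if o:
        x,e=fit(M,o,(*xy,0)); print(k,x[:2],np.rad2deg(x[2]).round(1),round(e,3))
# bay lines crop
im=viewer.get_image("top"); cv2.imwrite("pics/bay.png",cv2.resize(im[150:260,200:380,::-1],None,fx=4,fy=4,interpolation=cv2.INTER_CUBIC))
E
```

```text
rack (0.478, 0.128) {'top': np.float64(918.0), 'scene': np.float64(919.0)}
['top'] [0.4806 0.1325] 15.7 0.143
['scene'] [0.481  0.1328] 12.6 0.158
['top', 'scene'] [0.4811 0.1328] 14.1 0.152
rack (0.644, 0.124) {'top': np.float64(944.0), 'scene': np.float64(1053.0)}
['top'] [0.6503 0.1215] 21.9 0.087
['scene'] [0.6502 0.1222] 15.4 0.188
['top', 'scene'] [0.6503 0.1208] 19.9 0.148
rack (0.489, -0.034) {'top': np.float64(798.0), 'scene': np.float64(756.0)}
['top'] [ 0.497  -0.0291] -1.1 0.187
['scene'] [ 0.4963 -0.0275] -4.3 0.149
['top', 'scene'] [ 0.4956 -0.028 ] -4.2 0.176
cover (0.53, 0.37) {'top': np.float64(3188.0), 'scene': np.float64(2390.0)}
['top'] [0.5317 0.3745] -13.7 0.046
['scene'] [0.5325 0.3742] -13.4 0.062
['top', 'scene'] [0.5316 0.3742] -12.9 0.058
```

View pics/bay.png

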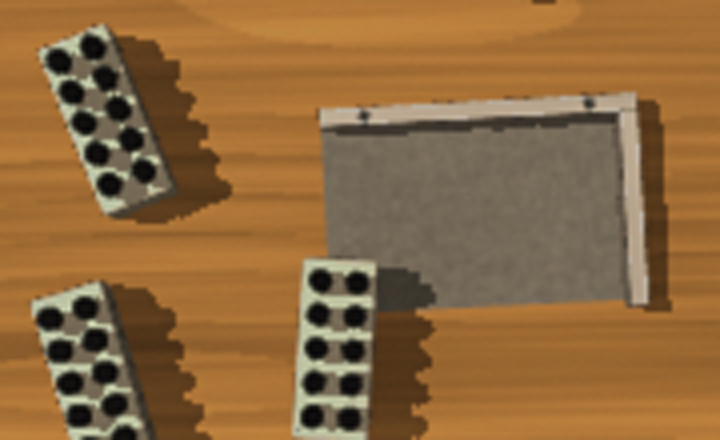

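The crop shows the bay bars clearly: outer edges (320,110)–(636,93)–(648,303), and the mat's open side facing the racks. I'll fit the bay pose to those corners.

Run:
```python
from h import *
from scipy.optimize import least_squares
c=cam("top")
px=np.array([[320,110],[636,93],[648,303],[628,303],[321,125]])/4+[200-.375,150-.375]
B=np.array([[.012,.2,.03],[.012,-.012,.03],[-.13,-.012,.03],[-.13,0,.03],[0,.2,.03]])
r=least_squares(lambda p:(proj(c,place(B,p))-px).ravel(),[.65,-.22,0])
p=r.x; print(p,np.rad2deg(p[2]),r.fun.round(2))
print("row centre",place(np.array([[-.06,.075,0]]),p))
for y in(.025,.05,.075,.1,.125): print(y,place(np.array([[-.06,y,0]]),p)[0,:2].round(4))
s=robot.read_state();R=cv2.Rodrigues(s["eef_rot"])[0];print("tool y yaw",np.rad2deg(np.arctan2(R[1,1],R[0,1])))
```

```text
[ 0.65129669 -0.22012882  0.03151065] 1.8054272637737183 [-0.44 -0.6   0.09 -0.46  0.18  0.35  0.63  0.57 -0.48  0.11]
row centre [[ 0.58896357 -0.14705638  0.        ]]
0.025 [ 0.5905 -0.197 ]
0.05 [ 0.5898 -0.172 ]
0.075 [ 0.589  -0.1471]
0.1 [ 0.5882 -0.1221]
0.125 [ 0.5874 -0.0971]
tool y yaw 63.53540977069215
```

```bash
python3 -m handwheel '[[[5.5,-14.7,0],6,-1],[[11,-29.4,0],12,-1],[[16.4,-44,0],18,-1],[[21.9,-58.7,-5],23.5,-1],[[21.9,-58.7,-9],23.5,-1],[[21.9,-58.7,-9],23.5,-1],[[21.9,-58.7,-9],23.5,-1],[[21.9,-58.7,-9],23.5,-1],[[21.9,-58.7,-9],23.5,-1],[[21.9,-58.7,-9],23.5,-1],[[21.9,-58.7,-9],23.5,-1],[[21.9,-58.7,-9],23.5,-1],[[21.9,-58.7,-9],23.5,-1],[[21.9,-58.7,-9],23.5,-1],[[21.9,-58.7,-9],23.5,-1],[[21.9,-58.7,-9],23.5,-1],[[21.9,-58.7,-9],23.5,-1],[[21.9,-58.7,-9],23.5,-1],[[21.9,-58.7,-9],23.5,-1],[[21.9,-58.7,-9],23.5,-1]]'
python3 - <<'E'
from h import *
c=cam("wrist"); snap("wrist","w1"); print(robot.read_state()["eef_pos"])
for d in nets.place_of("rack_a","wrist")+nets.place_of("row_centre","wrist"): print(d["p"],d["position"],ray(c,d["position"],0))
E
```

```text
time: 3.22
eef_pos: [0.4973, -0.0256, 0.137]
eef_rot: [0.077, 3.141, 0.001]
force: [-0.2, -0.3, 0.3]
finger_gap: 0.998
finger_force: 0.0
[ 0.49738685 -0.02569966  0.13703693]
0.77 [451.8, 173.0] [0.47934566 0.13575214 0.        ]
0.67 [272.1, 198.1] [ 0.49472393 -0.02763679  0.        ]
```

View pics/w1.png

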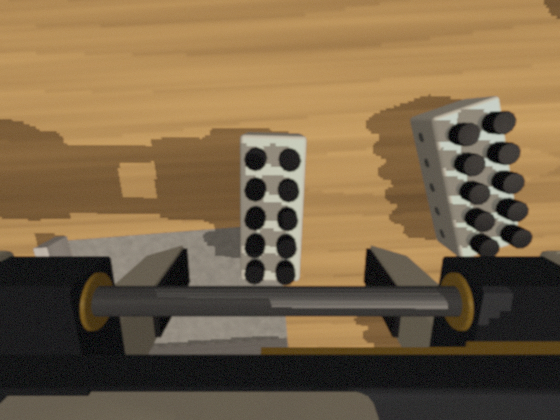

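The wrist view shows rack C centred between the fingers, with its caps at columns 255–290. Going down to grip it.

```bash
python3 -m handwheel '[[[0,-0.1,-4],0,-1],[[0,-0.1,-8],0,-1],[[0,-0.1,-11],0,-1],[[0,-0.1,-12.5],0,-1],[[0,-0.1,-12.5],0,-1],[[0,-0.1,-12.5],0,1],[[0,-0.1,-12.5],0,1],[[0,-0.1,-12.5],0,1],[[0,-0.1,-12.5],0,1],[[0,-0.1,-12.5],0,1],[[0,-0.1,-12.5],0,1],[[0,-0.1,-12.5],0,1]]' 15
```

```text
time: 4.37
eef_pos: [0.4978, -0.0287, 0.0122]
eef_rot: [0.082, 3.14, -0.0]
force: [-0.2, 0.8, 6.0]
finger_gap: 0.546
finger_force: 15.2
```

```bash
python3 -m handwheel '[[[1,-2,0],1.5,1],[[2.2,-4.5,0],3,1],[[3.5,-7,0],4.8,1],[[4.8,-9.5,0],4.8,1],[[6.2,-12,0],4.8,1],[[7.4,-13.2,0],4.8,1],[[8.2,-13.5,0],4.8,1],[[8.2,-13.5,0],4.8,1],[[8.2,-13.5,0],4.8,1]]'
python3 - <<'E'
from h import *
c=cam("wrist"); snap("wrist","w2"); print(robot.read_state()["force"])
E
```

```text
time: 5.12
eef_pos: [0.5802, -0.1633, 0.0119]
eef_rot: [-0.051, 3.14, -0.001]
force: [-0.1, -1.6, 1.4]
finger_gap: 0.543
finger_force: 14.9
[ 1.65996397 -1.93940313  1.44876366]
```

View pics/w2.png

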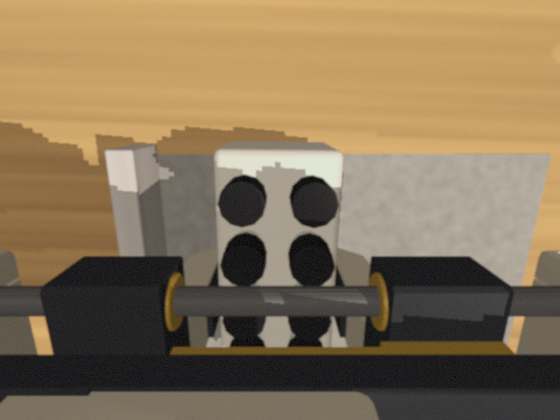

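Rack C is held squarely inside the mat, with clear space to the side stop at columns 110–160. Now pressing it to the back stop.

```bash
python3 -m handwheel '[[[0.4,0,0],0,1],[[0.7,0,0],0,1],[[0.9,0,0],0,1],[[1.1,0,0],0,1],[[1.2,0,0],0,1],[[1.2,0,0],0,1]]'
```

```text
time: 5.67
eef_pos: [0.5893, -0.1619, 0.0119]
eef_rot: [0.052, -3.138, -0.002]
force: [-6.6, 0.5, 9.7]
finger_gap: 0.54
finger_force: 15.0
```

```bash
python3 -m handwheel '[[[-0.2,0.1,0],0,-0.35],[[-0.2,0.1,0],0,-0.35],[[-0.2,0.1,0],0,-0.35],[[-0.2,0.1,0],0,-0.35],[[-0.2,0.1,3],0,-0.35],[[-0.2,0.1,6.5],0,-0.35],[[-0.2,0.1,8.5],0,-0.35],[[-0.2,3,8.5],0,1],[[-0.2,6,8.5],0,1],[[-0.2,6,8.5],0,1],[[-0.2,6,8.5],0,1],[[-0.2,6,8.5],0,1],[[-0.2,6,8.5],0,1],[[-0.2,6,4.5],0,1],[[-0.2,6,1],0,1],[[-0.2,6,0],0,1],[[-0.2,6,0],0,1],[[-0.2,6,0],0,1]]' 15
python3 - <<'E'
from h import *
snap("wrist","w3"); snap("top","t3")
E
```

```text
time: 7.17
eef_pos: [0.5895, -0.1044, 0.0121]
eef_rot: [0.048, -3.14, 0.0]
force: [0.0, 0.3, 0.9]
finger_gap: 0.005
finger_force: 0.0
```

View pics/w3.png

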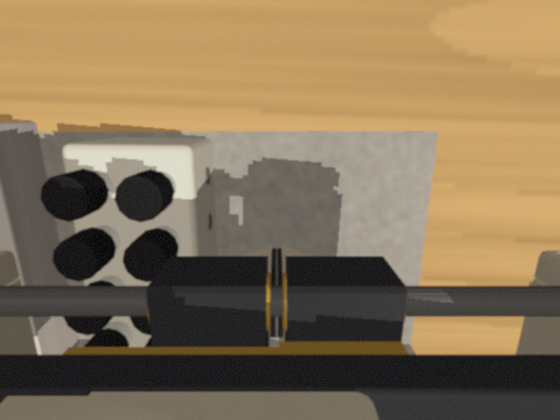

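The rack stands square and the shut fingers are beside it. Pushing it to the side stop.

```bash
python3 -m handwheel '[[[0,-1.2,0],0,1],[[0,-2,0],0,1],[[0.1,-2.8,0],0,1],[[0.1,-3.5,0],0,1],[[0.1,-4,0],0,1],[[0.1,-4.4,0],0,1],[[0.1,-4.7,0],0,1],[[0.1,-5,0],0,1],[[0.1,-5.1,0],0,1],[[0.1,-5.1,0],0,1]]'
```

```text
time: 8.1
eef_pos: [0.5904, -0.1547, 0.0117]
eef_rot: [0.05, -3.141, 0.0]
force: [0.2, 1.4, 0.6]
finger_gap: 0.003
finger_force: 0.7
```

```bash
python3 -m handwheel '[[[0,-0.2,0],0,1],[[0,-0.4,0],0,1],[[0,-0.6,0],0,1],[[0,-0.6,0],0,1]]'
python3 - <<'E'
from h import *
snap("wrist","w4")
E
```

```text
time: 8.43
eef_pos: [0.59, -0.1553, 0.0117]
eef_rot: [0.056, -3.139, -0.009]
force: [-3.3, 16.5, 10.5]
finger_gap: 0.003
finger_force: 8.4
```

View pics/w4.png

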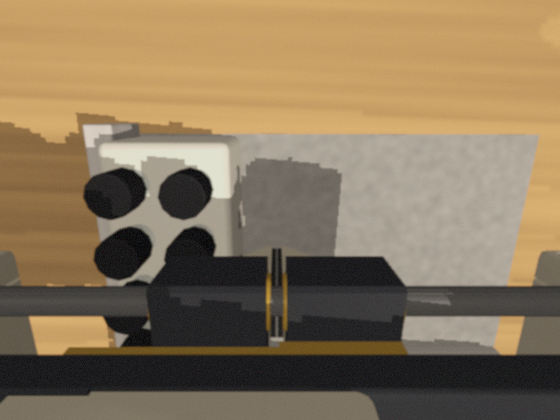

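The wrist view shows rack C flush along the side stop and up to the back stop. I'll refine the yaw of the other two racks from their cap tops.

```bash
cat >> h.py <<'E'
def caps(im,c,xy,r=.085):
    "rack pose from cap tops: blobs of dark pixels, projected at z=.066"
    g=cv2.cvtColor(im,cv2.COLOR_RGB2GRAY); u=proj(c,[[*xy,.05]])[0]
    vv,uu=np.nonzero(g<55); P=np.array([ray(c,(a,b),.064)[:2] for a,b in zip(uu,vv) if np.hypot(a-u[0],b-u[1])<120])
    P=P[np.hypot(*(P-xy).T)<r]; 
    (cx,cy),(w,h),a=cv2.minAreaRect((P*1000).astype(np.float32)); m=P.mean(0)
    for _ in range(3): m=P[np.hypot(*(P-m).T)<.075].mean(0)
    Q=P[np.hypot(*(P-m).T)<.075]-m; w_,V=np.linalg.eigh(Q.T@Q); v=V[:,1]; v=v*np.sign(v[0])
    return m.round(4),np.rad2deg(np.arctan2(v[1],v[0])).round(1),np.sqrt(w_/len(Q)).round(4),(w,h)
E
python3 - <<'E'
from h import *
c=cam("top")
for f in("top0","t3"):
    im=cv2.imread(f"pics/{f}.png")[:,:,::-1].copy()
    for xy in[(.481,.1325),(.650,.121)]+([(.4965,-.028)] if f=="top0" else []): print(caps(im,c,np.array(xy)))
E
```

```text
(array([0.4821, 0.1267]), np.float64(12.9), array([0.0179, 0.03  ]), (100.52328491210938, 82.16908264160156))
(array([0.651 , 0.1195]), np.float64(22.4), array([0.0133, 0.0309]), (102.63494110107422, 47.66253662109375))
(array([ 0.4985, -0.0318]), np.float64(-11.3), array([0.0146, 0.0323]), (73.91534423828125, 101.19235229492188))
(array([0.4803, 0.1305]), np.float64(16.5), array([0.0132, 0.0308]), (99.75508117675781, 49.99925231933594))
(array([0.6504, 0.12  ]), np.float64(22.2), array([0.0123, 0.031 ]), (102.39066314697266, 37.06585693359375))
```

```bash
python3 -m handwheel '[[[0,1.6,0],0,1],[[0,1.6,4],0,1],[[0,1.6,8],0,1],[[0,3,9.5],0,-1],[[-3,8,9.5],5,-1],[[-6,14,9.5],10,-1],[[-9,20,9.5],15,-1],[[-11,26,9.5],15,-1],[[-11,29.2,9.5],15,-1],[[-11,29.2,9.5],15,-1],[[-11,29.2,9.5],15,-1],[[-11,29.2,9.5],15,-1],[[-11,29.2,9.5],15,-1],[[-11,29.2,9.5],15,-1]]'
python3 - <<'E'
from h import *
c=cam("wrist"); im=viewer.get_image("wrist"); R=[d for d in nets.trace("rack_a","wrist")]
for d in R:
    x,e=fit(RACK,[(c,d["region"].astype(float))],(*ray(c,d["position"],.04)[:2],.3)); print(d["p"],x,np.rad2deg(x[2]),e)
print(caps(im,c,np.array([.4805,.131])))
E
```

```text
time: 9.65
eef_pos: [0.4806, 0.1306, 0.1066]
eef_rot: [0.46, -3.108, 0.002]
force: [0.2, -1.1, -0.5]
finger_gap: 0.754
finger_force: 0.0
0.91 [0.65724163 0.11776413 0.12839747] 7.356633216981084 2.9602866405866797
0.83 [0.47918748 0.13300999 0.27566979] 15.794715627154243 0.19814506591914502
(array([0.4846, 0.1343]), np.float64(14.8), array([0.0285, 0.0299]), (112.80726623535156, 141.55589294433594))
```

```bash
python3 -m handwheel '[[[0,0.1,0],0,-1],[[0,0.1,0],0,-1],[[0,0.1,-4],0,-1],[[0,0.1,-7.5],0,-1],[[0,0.1,-9.4],0,-1],[[0,0.1,-9.4],0,-1],[[0,0.1,-9.4],0,1],[[0,0.1,-9.4],0,1],[[0,0.1,-9.4],0,1],[[0,0.1,-9.4],0,1],[[0,0.1,-9.4],0,1],[[0,0.1,-9.4],0,1],[[0,0.1,-9.4],0,1]]' 15
```

```text
time: 10.83
eef_pos: [0.4808, 0.1325, 0.0132]
eef_rot: [-0.46, 3.107, 0.0]
force: [-0.9, 1.5, 7.2]
finger_gap: 0.549
finger_force: 14.8
```

```bash
python3 -m handwheel '[[[1,-2.5,0],-3,1],[[2.2,-5.5,0],-6,1],[[3.5,-8.5,0],-9,1],[[4.7,-11.5,0],-12,1],[[5.9,-14.5,0],-15,1],[[7.1,-17.5,0],-15,1],[[8.2,-20.5,0],-15,1],[[9.1,-23.3,0],-15,1],[[9.7,-24.9,0],-15,1],[[9.7,-24.9,0],-15,1],[[10.2,-24.9,0],-15,1],[[10.5,-24.9,0],-15,1],[[10.8,-24.9,0],-15,1],[[10.9,-24.9,0],-15,1],[[10.9,-24.9,0],-15,1]]'
```

```text
time: 12.08
eef_pos: [0.5872, -0.1166, 0.0131]
eef_rot: [0.05, -3.137, 0.001]
force: [-9.3, -1.7, 12.0]
finger_gap: 0.542
finger_force: 15.0
```

```bash
python3 -m handwheel '[[[-0.2,0,0],0,-0.2],[[-0.2,0,0],0,-0.2],[[-0.2,0,0],0,-0.2],[[-0.2,0,0],0,-0.2],[[-0.2,0,3],0,-0.2],[[-0.2,0,6.5],0,-0.2],[[-0.2,0,8.5],0,-0.2],[[-0.2,3,8.5],0,1],[[-0.2,6,8.5],0,1],[[-0.2,6,8.5],0,1],[[-0.2,6,8.5],0,1],[[-0.2,6,8.5],0,1],[[-0.2,6,4.5],0,1],[[-0.2,6,1],0,1],[[-0.2,6,0],0,1],[[-0.2,6,0],0,1]]' 15
python3 -m handwheel '[[[0,-1.2,0],0,1],[[0,-2,0],0,1],[[0.1,-2.8,0],0,1],[[0.1,-3.5,0],0,1],[[0.1,-4,0],0,1],[[0.1,-4.4,0],0,1],[[0.1,-4.7,0],0,1],[[0.1,-4.9,0],0,1],[[0.1,-4.9,0],0,1]]'
```

```text
time: 13.42
eef_pos: [0.585, -0.0576, 0.01]
eef_rot: [0.048, -3.135, 0.001]
force: [0.2, 1.5, 0.4]
finger_gap: 0.019
finger_force: 0.0
time: 14.17
eef_pos: [0.5888, -0.1052, 0.0131]
eef_rot: [-0.051, 3.141, 0.001]
force: [0.6, 2.1, 2.9]
finger_gap: 0.009
finger_force: 1.6
```

```bash
python3 -m handwheel '[[[0,-0.2,0],0,1],[[0,-0.4,0],0,1],[[0,-0.6,0],0,1],[[0,-0.6,0],0,1]]'
```

```text
time: 14.5
eef_pos: [0.5887, -0.1054, 0.0131]
eef_rot: [0.058, -3.141, -0.009]
force: [-1.9, 19.4, 10.4]
finger_gap: 0.011
finger_force: 9.8
```

```bash
python3 -m handwheel '[[[0,1.6,0],0,1],[[0,1.6,4],0,1],[[0,1.6,8],0,1],[[0,3,9.5],0,-1],[[1.5,7,9.5],7,-1],[[3,11,9.5],14,-1],[[4.5,15,9.5],20.4,-1],[[6.1,19,9.5],20.4,-1],[[6.1,23.3,9.5],20.4,-1],[[6.1,23.3,9.5],20.4,-1],[[6.1,23.3,9.5],20.4,-1],[[6.1,23.3,9.5],20.4,-1],[[6.1,23.3,9.5],20.4,-1]]'
python3 - <<'E'
from h import *
c=cam("wrist"); im=viewer.get_image("wrist")
for d in nets.trace("rack_a","wrist"):
    x,e=fit(RACK,[(c,d["region"].astype(float))],(*ray(c,d["position"],.04)[:2],.3)); print(d["p"],x,np.rad2deg(x[2]),e)
E
```

```text
time: 15.58
eef_pos: [0.6494, 0.1191, 0.1073]
eef_rot: [0.603, -3.082, 0.003]
force: [0.0, 0.3, -0.6]
finger_gap: 0.681
finger_force: 0.0
0.97 [0.6480505  0.1219098  0.37000381] 21.19965684408868 0.23332214618755343
```

```bash
python3 -m handwheel '[[[0,0.2,0],0,-1],[[0,0.2,0],0,-1],[[0,0.2,0],0,-1],[[0,0.2,-4],0,-1],[[0,0.2,-7.5],0,-1],[[0,0.2,-9.4],0,-1],[[0,0.2,-9.4],0,-1],[[0,0.2,-9.4],0,1],[[0,0.2,-9.4],0,1],[[0,0.2,-9.4],0,1],[[0,0.2,-9.4],0,1],[[0,0.2,-9.4],0,1],[[0,0.2,-9.4],0,1],[[0,0.2,-9.4],0,1]]' 15
```

```text
time: 16.85
eef_pos: [0.6502, 0.1231, 0.0145]
eef_rot: [-0.605, 3.081, -0.001]
force: [-0.5, 0.4, 4.4]
finger_gap: 0.547
finger_force: 12.6
```

```bash
python3 -m handwheel '[[[-2,-0.7,0],-4,1],[[-4.5,-1.7,0],-8,1],[[-7,-3.2,0],-12,1],[[-8,-6,0],-16,1],[[-8,-9,0],-20.4,1],[[-8,-12,0],-20.4,1],[[-8,-15,0],-20.4,1],[[-7.6,-17.8,0],-20.4,1],[[-7.2,-18.8,0],-20.4,1],[[-7.2,-18.8,0],-20.4,1],[[-6.8,-18.8,0],-20.4,1],[[-6.5,-18.8,0],-20.4,1],[[-6.2,-18.8,0],-20.4,1],[[-6,-18.8,0],-20.4,1],[[-6,-18.8,0],-20.4,1]]'
```

```text
time: 18.1
eef_pos: [0.5866, -0.0642, 0.0139]
eef_rot: [0.05, -3.135, 0.001]
force: [-11.6, -3.2, 15.5]
finger_gap: 0.546
finger_force: 15.0
```

```bash
python3 -m handwheel '[[[-0.2,0,0],0,-0.25],[[-0.2,0,0],0,-0.25],[[-0.2,0,0],0,-0.25],[[-0.2,0,0],0,-0.25],[[-0.2,0,3],0,-0.25],[[-0.2,0,6.5],0,-0.25],[[-0.2,0,8.5],0,-0.25],[[-0.2,3,8.5],0,1],[[-0.2,6,8.5],0,1],[[-0.2,6,8.5],0,1],[[-0.2,6,8.5],0,1],[[-0.2,6,8.5],0,1],[[-0.2,6,4.5],0,1],[[-0.2,6,1],0,1],[[-0.2,6,-0.1],0,1],[[-0.2,6,-0.1],0,1]]' 15
python3 -m handwheel '[[[0,-1.2,0],0,1],[[0,-2,0],0,1],[[0.1,-2.8,0],0,1],[[0.1,-3.5,0],0,1],[[0.1,-4,0],0,1],[[0.1,-4.4,0],0,1],[[0.1,-4.7,0],0,1],[[0.1,-5,0],0,1],[[0.1,-5.3,0],0,1],[[0.1,-5.3,0],0,1]]'
```

```text
time: 19.43
eef_pos: [0.585, -0.0058, 0.0099]
eef_rot: [0.048, -3.135, 0.001]
force: [-0.6, 0.3, 0.4]
finger_gap: 0.031
finger_force: 0.0
time: 20.27
eef_pos: [0.5888, -0.0554, 0.0131]
eef_rot: [-0.053, 3.141, 0.004]
force: [-0.9, 8.4, 6.3]
finger_gap: 0.001
finger_force: 4.1
```

```bash
python3 -m handwheel '[[[0,-0.3,0],0,1],[[0,-0.3,0],0,1],[[0,1.5,0],0,1],[[0,1.5,4],0,1],[[0,1.5,8],0,1],[[-3,-1,8.5],0,1],[[-6,-3,8.5],0,1],[[-9.2,-4,8.5],0,1],[[-9.2,-4,8.5],0,1],[[-9.2,-4,4.5],0,1],[[-9.2,-4,1],0,1],[[-9.2,-4,-0.1],0,1],[[-9.2,-4,-0.1],0,1]]' 15
python3 -m handwheel '[[[1,0,0],0,1],[[1.7,0,0],0,1],[[2.1,0,0],0,1],[[2.4,0,0],0,1],[[2.6,0,0],0,1],[[2.6,0,0],0,1]]'
```

```text
time: 21.35
eef_pos: [0.4941, -0.0975, 0.0089]
eef_rot: [0.05, -3.136, -0.001]
force: [-0.8, 0.5, -0.6]
finger_gap: 0.002
finger_force: 0.0
time: 21.85
eef_pos: [0.5155, -0.0976, 0.0119]
eef_rot: [0.049, -3.128, -0.001]
force: [-25.1, -0.0, 17.8]
finger_gap: 0.006
finger_force: 12.6
```

```bash
python3 -m handwheel '[[[-1.8,0,0],0,1],[[-1.8,-2.5,0],0,1],[[-1.8,-5,0],0,1],[[-1.8,-5,0],0,1],[[-1,-5,0],0,1],[[-0.5,-5,0],0,1],[[-0.2,-5,0],0,1],[[0.1,-5,0],0,1],[[0.1,-5,0],0,1]]'
python3 -m handwheel '[[[-1.8,0,0],0,1],[[-1.8,-2.5,0],0,1],[[-1.8,-4.7,0],0,1],[[-1.8,-4.7,0],0,1],[[-1,-4.7,0],0,1],[[-0.5,-4.7,0],0,1],[[-0.2,-4.7,0],0,1],[[0.1,-4.7,0],0,1],[[0.1,-4.7,0],0,1]]'
```

```text
time: 22.6
eef_pos: [0.5171, -0.1475, 0.0113]
eef_rot: [0.049, -3.128, -0.001]
force: [-23.9, -3.6, 18.0]
finger_gap: 0.003
finger_force: 12.0
time: 23.35
eef_pos: [0.5187, -0.1933, 0.011]
eef_rot: [0.05, -3.129, -0.003]
force: [-21.8, -1.4, 17.0]
finger_gap: 0.005
finger_force: 11.4
```

```bash
python3 -m handwheel '[[[-2,0,0],0,1],[[-2,1,4],0,1],[[-2,3,8],0,1],[[-1,7,9],0,1],[[1.5,11,9],0,1],[[4,15,9],0,1],[[6.4,18,9],0,1],[[6.4,18,9],0,1],[[6.4,18,5],0,1],[[6.4,18,1.5],0,1],[[6.4,18,0.1],0,1],[[6.4,17,0.1],0,1],[[6.4,15.5,0.1],0,1],[[6.4,14.5,0.1],0,1],[[6.4,13.8,0.1],0,1],[[6.4,13.3,0.1],0,1],[[6.4,13.3,0.1],0,1]]'
python3 - <<'E'
from h import *
im=viewer.get_image("top"); 
cv2.imwrite("pics/t5.png",cv2.resize(im[100:280,90:390,::-1],None,fx=2.6,fy=2.6,interpolation=cv2.INTER_CUBIC))
E
```

```text
time: 24.77
eef_pos: [0.5888, -0.0554, 0.014]
eef_rot: [-0.057, 3.141, 0.011]
force: [-4.2, 16.9, 3.4]
finger_gap: 0.005
finger_force: 8.5
```

```bash
python3 -m handwheel '[[[0,1.6,0],0,1],[[0,1.6,4],0,1],[[0,2.5,8],0,1],[[0,6,12],0,-1],[[-1,10,12],-5,-1],[[-2,14,12],-10,-1],[[-3,18,12],-15.2,-1],[[-4,22,12],-15.2,-1],[[-5,26,12],-15.2,-1],[[-5.7,30,12],-15.2,-1],[[-5.7,34,12],-15.2,-1],[[-5.7,38,12],-15.2,-1],[[-5.7,42,12],-15.2,-1],[[-5.7,43.4,12],-15.2,-1],[[-5.7,43.4,12],-15.2,-1],[[-5.7,43.4,12],-15.2,-1],[[-5.7,43.4,12],-15.2,-1]]'
python3 - <<'E'
from h import *
c=cam("wrist"); im=snap("wrist","w6"); H=nets.place_of("handle","wrist"); V=nets.trace("cover","wrist")
for d in H: print("handle",d["p"],d["position"],ray(c,d["position"],.039))
print([(d["p"],d["position"],d["region"].sum()) for d in V])
# top view now
c=cam("top"); im=viewer.get_image("top")
cv2.imwrite("pics/t6.png",cv2.resize(im[100:280,90:390,::-1],None,fx=2.6,fy=2.6,interpolation=cv2.INTER_CUBIC))
E
```

```text
time: 26.23
eef_pos: [0.5322, 0.3711, 0.1334]
eef_rot: [0.367, 3.119, -0.0]
force: [1.3, -0.2, -0.4]
finger_gap: 0.964
finger_force: 0.0
handle 0.65 [281.2, 210.3] [0.5305326  0.37709086 0.039     ]
[(0.74, [278.8, 196.3], np.int64(28513))]
```

View pics/t6.png

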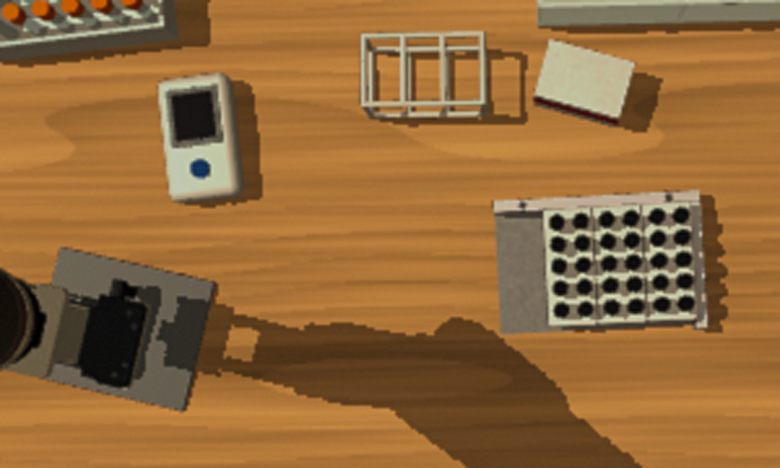

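View pics/w6.png

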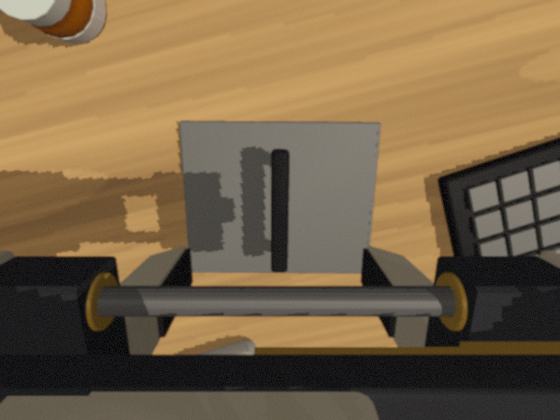

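The row is tight and flush with both stops. The wrist view shows the cover square to the gripper, with plate corners (181,121), (380,123), (371,272) and (189,272).

Run:
```python
from h import *
c=cam("wrist"); s=robot.read_state(); R=cv2.Rodrigues(s["eef_rot"])[0]; print("tool y yaw",np.rad2deg(np.arctan2(R[1,1],R[0,1])),s["eef_pos"])
P=np.array([ray(c,p,.006)[:2] for p in[(181,121),(380,123),(371,272),(189,272)]]); print(P,P.mean(0))
for i in range(4): e=P[(i+1)%4]-P[i]; print(np.hypot(*e),np.rad2deg(np.arctan2(e[1],e[0])))
for p in[(280,150),(279.5,270)]: print(ray(c,p,.046))
```

```text
tool y yaw 76.51433616324796 [0.53216597 0.3710017  0.13314869]
[[0.44450096 0.31159079]
 [0.48484298 0.47323551]
 [0.61896825 0.4445768 ]
 [0.57862261 0.27594324]] [0.5317337  0.37633659]
0.16660280980978912 75.98682932711648
0.1371528694332202 -12.061092824894237
0.1733927524040854 -103.45511437536697
0.13877811816164773 165.1157467695546
[0.48326222 0.38708684 0.046     ]
[0.57750485 0.36442498 0.046     ]
```

```bash
python3 -m handwheel '[[[0,0.4,0],0,-1],[[0,0.4,-4],0,-1],[[0,0.4,-8],0,-1],[[0,0.4,-10.5],0,-1],[[0,0.4,-11.2],0,-1],[[0,0.4,-11.2],0,-1],[[0,0.4,-11.2],0,1],[[0,0.4,-11.2],0,1],[[0,0.4,-11.2],0,1],[[0,0.4,-11.2],0,1],[[0,0.4,-11.2],0,1],[[0,0.4,-11.2],0,1],[[0,0.4,-11.2],0,1],[[0,0.4,-11.2],0,1],[[0,0.4,-11.2],0,1],[[0,0.4,-11.2],0,1]]' 30
python3 - <<'E'
from h import *
c=cam("top"); im=viewer.get_image("top"); g=cv2.cvtColor(im,cv2.COLOR_RGB2GRAY)
m=(g<50).astype(np.uint8); n,l,st,ce=cv2.connectedComponentsWithStats(m)
Q=np.array([ray(c,ce[i],.065)[:2] for i in range(1,n) if 6<st[i,4]<40 and 0]) if 0 else []
P=[]
for i in range(1,n):
    w=ray(c,ce[i],.065)[:2]
    if .515<w[0]<.66 and -.235<w[1]<-.06: P.append((*w,st[i,4]))
P=np.array(P); print(len(P)); print(P.round(4))
R=nets.trace("rack_a","top"); print([(round(d["p"],2),d["position"],d["region"].sum()) for d in R])
for d in nets.place_of("row_centre","top"): print(d["p"],ray(c,d["position"],0))
E
```

```text
time: 27.77
eef_pos: [0.5315, 0.3765, 0.0207]
eef_rot: [-0.366, -3.12, 0.0]
force: [0.1, -0.8, -0.5]
finger_gap: 0.324
finger_force: 0.0
30
[[ 0.6313 -0.158  25.    ]
 [ 0.6325 -0.1836 24.    ]
 [ 0.6333 -0.2073 27.    ]
 [ 0.6287 -0.0844 22.    ]
 [ 0.6288 -0.1079 24.    ]
 [ 0.6304 -0.1335 22.    ]
 [ 0.6111 -0.1839 24.    ]
 [ 0.6109 -0.2076 26.    ]
 [ 0.6066 -0.0846 24.    ]
 [ 0.6076 -0.109  25.    ]
 [ 0.6086 -0.1343 24.    ]
 [ 0.609  -0.1582 24.    ]
 [ 0.5899 -0.2086 26.    ]
 [ 0.5856 -0.1093 21.    ]
 [ 0.5863 -0.1348 23.    ]
 [ 0.5872 -0.1595 25.    ]
 [ 0.5882 -0.1842 25.    ]
 [ 0.5849 -0.0859 23.    ]
 [ 0.5649 -0.1359 23.    ]
 [ 0.5654 -0.1593 26.    ]
 [ 0.5672 -0.1854 24.    ]
 [ 0.5675 -0.2094 25.    ]
 [ 0.5632 -0.0865 19.    ]
 [ 0.5637 -0.1099 24.    ]
 [ 0.544  -0.1608 24.    ]
 [ 0.5446 -0.1863 25.    ]
 [ 0.546  -0.21   26.    ]
 [ 0.541  -0.0871 23.    ]
 [ 0.542  -0.1103 20.    ]
 [ 0.5428 -0.1364 23.    ]]
[(0.63, [329.2, 201.7], np.int64(897)), (0.62, [348.4, 197.2], np.int64(926)), (0.55, [311.3, 204.9], np.int64(938)), (0.42, [147.3, 213.3], np.int64(1532))]
0.3 [ 0.58823395 -0.15064225  0.        ]
```

```bash
python3 -m handwheel '[[[0,0,0],0,1],[[0,0,0],0,1],[[0,0,0],0,1],[[0,0,0],0,1],[[0,0,0],0,1],[[0,0,0],0,1],[[0,0,1],0,1],[[0,0,3],0,1],[[0,0,6],0,1],[[0,0,9],0,1],[[0,0,11],0,1],[[0,0,11],0,1]]' 30
```

```text
time: 28.92
eef_pos: [0.5338, 0.3788, 0.1365]
eef_rot: [0.364, 3.115, 0.01]
force: [-0.1, 1.4, -1.6]
finger_gap: 0.148
finger_force: 30.0
```

```bash
python3 -m handwheel '[[[0.2,-1.5,0],0,1],[[0.5,-4,0],2,1],[[0.9,-7.5,0],4,1],[[1.3,-11,0],6,1],[[1.7,-14.5,0],8,1],[[2.1,-18,0],10,1],[[2.5,-21.5,0],12,1],[[2.9,-25,0],14,1],[[3.3,-28.5,0],15.4,1],[[3.7,-32,0],15.4,1],[[4.1,-35.5,0],15.4,1],[[4.5,-39,0],15.4,1],[[4.8,-42.5,0],15.4,1],[[5.1,-46,0],15.4,1],[[5.3,-49,0],15.4,1],[[5.5,-51.2,0],15.4,1],[[5.5,-52.2,0],15.4,1],[[5.5,-52.2,0],15.4,1],[[5.5,-52.2,0],15.4,1],[[5.5,-52.2,0],15.4,1]]'
python3 - <<'E'
from h import *
s=robot.read_state(); R=cv2.Rodrigues(s["eef_rot"])[0]; print("tool y yaw",np.rad2deg(np.arctan2(R[1,1],R[0,1])),R[:,2],s["eef_pos"])
E
```

```text
time: 30.58
eef_pos: [0.5863, -0.1432, 0.1303]
eef_rot: [0.059, -3.14, -0.002]
force: [-0.3, 0.3, -1.9]
finger_gap: 0.152
finger_force: 30.0
tool y yaw 92.16118214212827 [-7.12197942e-04  1.50745155e-03 -9.99998610e-01] [ 0.58631546 -0.14317432  0.13033447]
```

```bash
python3 -m handwheel '[[[0.1,-0.4,-0.5],-0.2,1],[[0.1,-0.4,-1.5],-0.2,1],[[0.1,-0.4,-2.5],-0.2,1],[[0.1,-0.4,-3.2],-0.2,1],[[0.1,-0.4,-3.6],-0.2,1],[[0.1,-0.4,-3.8],-0.2,1],[[0.1,-0.4,-4],-0.2,1],[[0.1,-0.4,-4.1],-0.2,1],[[0.1,-0.4,-4.1],-0.2,1],[[0.1,-0.4,-4.1],-0.2,1]]'
```

```text
time: 31.42
eef_pos: [0.5877, -0.1495, 0.09]
eef_rot: [-0.05, 3.141, -0.0]
force: [0.4, -0.6, -2.2]
finger_gap: 0.15
finger_force: 30.0
```

```bash
python3 -m handwheel '[[[0,0.2,0],0,1],[[0,0.2,0],0,1],[[0,0.2,-0.1],0,1],[[0,0.2,-0.2],0,1],[[0,0.2,-0.3],0,1],[[0,0.2,-0.4],0,1],[[0,0.2,-0.4],0,1]]'
```

```text
time: 32.0
eef_pos: [0.5876, -0.1475, 0.0866]
eef_rot: [-0.05, 3.141, 0.0]
force: [-4.1, 0.8, 7.1]
finger_gap: 0.143
finger_force: 30.0
```

```bash
python3 -m handwheel '[[[0,0,0],0,0],[[0,0,0],0,0],[[0,0,0],0,0],[[0,0,0],0,0],[[0,0,1],0,0],[[0,0,3],0,0],[[0,0,6],0,0],[[0,0,10],0,0],[[-2,10,12],0,0],[[-4,14,12],0,0],[[-6,18,12],0,0],[[-8,22,12],0,0],[[-8,26,12],0,0],[[-8,30,12],0,0],[[-8,30,12],0,0],[[-8,30,12],0,0]]'
python3 - <<'E'
from h import *
C={n:cam(n) for n in("top","scene")}; ob={}
for n in C:
    snap(n,"f_"+n); V=nets.trace("cover",n); print(n,[(round(d["p"],2),d["position"],d["region"].sum()) for d in V])
    for d in V:
        if np.hypot(*(ray(C[n],d["position"],.07)[:2]-[.588,-.147]))<.06 and n not in ob: ob[n]=d["region"].astype(float)
M=COVER+[0,0,.066]
for k in(["top"],["scene"],["top","scene"]):
    o=[(C[n],ob[n]) for n in k if n in ob]
    if o: x,e=fit(M,o,(.588,-.147,0)); print(k,x[:2],np.rad2deg(x[2]),e)
a=cv2.imread("pics/f_top.png")[140:260,250:400]; b=cv2.imread("pics/f_scene.png")[160:300,180:330]
cv2.imwrite("pics/fin.png",np.hstack([cv2.resize(a,(400,320),interpolation=2),cv2.resize(b,(400,320),interpolation=2)]))
E
```

```text
time: 33.33
eef_pos: [0.506, 0.1583, 0.2069]
eef_rot: [-0.058, 3.14, 0.004]
force: [-0.1, 1.3, -1.0]
finger_gap: 0.502
finger_force: 0.0
top [(0.94, [329.6, 202.2], np.int64(3647))]
scene [(0.65, [243.9, 217.2], np.int64(2665))]
['top'] [ 0.58902774 -0.14486021] 2.1041752399788707 0.0408942079710963
['scene'] [ 0.58790117 -0.14551477] 0.6379625543920029 0.10095721590700069
['top', 'scene'] [ 0.58928456 -0.14513136] 1.5845500471809895 0.07210153432945382
```

View pics/fin.png

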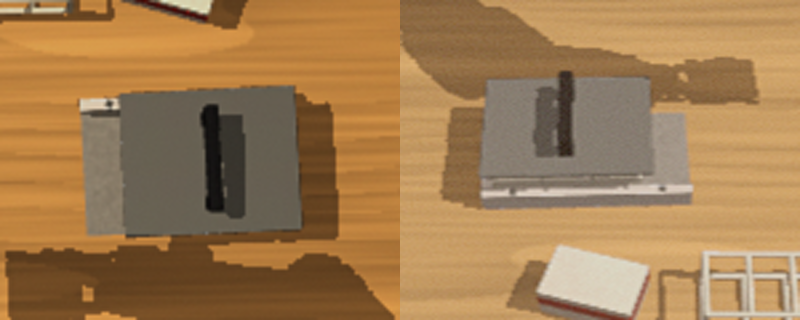

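The cover lies flat and square over the row, about 2 mm from centre. Handing in.

```bash
python3 -c "
from cell import ticket; print(ticket.close_job())"
```

```text
the job is handed in; nothing more can be done
None
```

The job is handed in at about 33 s of the 72 s limit: the three racks stand tight and flush in the bay corner, and the cover lies square on top, measured within about 2 mm of the row centre.

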